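# Clear the stone chips off a gift-shop display stand and put its picture on show

### The arm

A 6-joint arm with a two-finger parallel gripper is mounted at the origin on the work surface. World frame = base frame: x ahead of the robot, y to its left, z up, the work surface at z = 0. Lengths are in m, angles in rad, forces in N, time in s.
With the tool pointing down it reaches from about 0.35 to 0.85 m from the base axis. Payload 8.1 kg.
Tool frame: the origin (TCP) lies on the centre line of the jaws, within the pads' length; the fingertips stand 11 mm ahead of it and the grasp point (between the pads) lies 8 mm behind it (env.tips_ahead is the distance from the TCP to the fingertips, in m); z points along the fingers, y is the line along which they close (so a half turn about z gives the same grasp; the last joint's range is limited). The gripper opens to 93 mm and grips with 3 to 60 N. Pads are 15 mm wide; open, the fingers measure 128 mm over their backs; the gripper's body (75 mm by 188 mm) begins 65 mm behind the grasp point.
Start: joints at [1.138, 0.13, 1.488, -0, 1.523, -0.085], TCP at [0.204, 0.564, 0.23] pointing down, gripper open.
Joint ranges: [-2.96, 2.96], [-0.89, 2.26], [0.02, 2.5], [-1.34, 4.48], [0, 2.73], [-2.66, 2.66]. Speed limits (rad/s): [2.39, 2.39, 2.79, 3.14, 3.14, 3.14].

### API

Orientations are given as a unit quaternion [w, x, y, z].
In Python, from plant import monitor, imaging, workorder, models, env gives the robot as it stands.
- The arm moves only by the shell command python3 -m crank 'ROWS' [OPENING] [FORCE]. ROWS is JSON, a list of rows, each a list of 6 numbers: the shift along the tool's x, y, z in units of 150 mm (1.0 is 150 mm), then the turn, a rotation vector about the tool's x, y, z in units of 1.5 rad (1.0 is 1.5 rad). A call has 1 to 8 rows; each row is the pose to reach, as a shift and turn from the pose commanded when the call began, along the tool's axes at that moment; what a row does not reach only later rows make up. A row lasts 1/10 s, in which the tool goes at most 50 mm and 8.59 degrees, less where a joint would pass 70% of its speed; a pose out of reach is approached as far as the arm can. A call with a number of a shift or a turn outside -1 to 1 is refused whole. A call with a gripper value outside its range is refused whole. OPENING is the closure, from 0 (fully open) to 1 (shut), set as the call begins (- or left out, the last holds). The fingers move at their own pace and stop on an object; FORCE is the grip in N (left out, the last holds). Time passes only in rows, so rows that repeat a pose let the fingers close. It gives the time, the measured TCP pose, the force, the opening and the grip force at its end, in the units of the state.
- monitor.state(): the state, without advancing time (a new reading comes with each control period).
- imaging.snapshot(name): name is "side" or "top"; returns a dict with "image" (400x640x3 uint8, red, green, blue), "fx", "fy", "cx", "cy" (pixels), "R" (3x3) and "t" (3): a world point X has camera coordinates R X + t. Camera axes: x right, y down, z forward; pixel columns grow to the right and rows downward; lengths in m; the calibration is good to about 2 mm. A picture is of the moment at which its call begins. There is no depth.
- workorder.sign_off(): hands the job in; it is judged then, once.
Trained networks look in a picture, given as the dict that the camera call returned (one of the last four; its "shot" number tells which), for a name from the list of things; names that differ only in an ending like _2 or _b are one class to them, and where a whole thing is asked for, a point or a joint stands for the part that bears it (a point fixed in the world has none). Each returns a list of dicts, best first, with "confidence" (0 to 1); they miss things now and then, are a little off and sometimes report something else, mostly with a low value. They report only what shows in the picture. A call takes as long as a camera call. They do not tell look-alikes from the thing itself.
- models.cut_out(thing, picture): "pixels" (400x640 bool, what is visible of it) and "extent" ([centre column, centre row, width, height] in pixels, round what is visible of it).
- models.place_of(thing, picture): "centre" ([row, column] in pixels: a listed point, or the origin of a listed thing).
The state is a dict: "time_s": time; "joints": joint angles; "dq": joint speeds; "tau": joint torques, N m; "tool_pos": TCP position; "ee_rot": TCP orientation; "ft_force": force on the tool from outside, world axes, zero at the start; "torque": the same for the moment, N m; "width": finger opening in m; "gripper_force": force on a finger pad.
Only numpy, scipy, OpenCV 4.12 (cv2) and the standard library are available. Lean on these libraries where they do the work, as an engineer would, in place of code of your own. Each camera call takes 0.05 s, during which the arm holds its last target. There are 200 camera calls.

### The job

Take the blue scraper block and use it, not the fingers, to wipe all five stone chips off the deck of the display stand into the red tray at its end. Then stand the scraper back upright on its cork pad, and after that lay the small framed picture face up on the stand's sloped rest, centred, sunny sky uppermost, its lower edge down at the ledge. Leave the toadstool, the potted plant and the tin where they are.

Things in the scene. Friction and masses are not known exactly. Their poses are not given: they have to be found in the camera images.
- stand: fixed wooden display stand; origin at the centre of the deck's underside, on the table; x away from the robot, y along the deck. Deck 110 mm (x) by 220 mm (y), top 45 mm above the origin. Green kerbs, 6 mm wide, 10 mm high, along both long edges leave 98 mm between them; both short ends (y -110, +110 mm) are open. A 44 mm wide neck behind carries the rest. Stand, tray and pad: one row, same yaw
- rest: sloped picture rest, fixed to the stand behind the deck: wooden board 44 mm wide, 85 mm long, rising away from the robot at 30 degrees. Origin on the sloping face, mid-width, at its foot against the ledge, 72 mm behind (+x) and 65 mm above the stand's origin; x up the slope, y across, z square out of the face. Green ledge (x -6 to 0 mm) stands 12 mm out of the face
- tray: fixed red open tray, 120 mm (x) by 100 mm (y), 28 mm high, walls and floor 4 mm, at one end of the deck (left or right varies), 3 mm from it, its rim 17 mm lower than the deck; origin at the centre of its underside, on the table
- pad: fixed cork-topped pad, 110 mm (x) by 100 mm (y), top 20 mm above the table, at the other end of the deck from the tray, 3 mm from it; origin at the centre of its underside
- scraper: loose scraper, about 150 g, standing on the pad: a blue block 86 mm (x) by 34 mm (y) by 26 mm high, with an upright dark wooden handle on top, 34 mm (x) by 24 mm (y), from 26 to 86 mm above the underside. Origin at the centre of its underside; x along the long wiping edge; the long side faces (across y) push the chips
- picture: loose framed picture, 92 mm (x) by 64 mm (y) by 16 mm thick, about 120 g, dark frame, lying face up on the table to the left or right in front of the stand; origin at the centre of its underside; +x points to its upper edge (blue sky and yellow sun), -x to its lower edge (green field)
- picture_top (a point): middle of the picture's upper edge, at its underside, 46 mm from the picture's origin
- chip1: a flat stone chip, slate grey, rust brown or dull green, five- or six-sided, about 24 mm across and 10 mm thick, 11 g; origin at the centre of its underside. It starts lying on the deck of the stand
- chip2: a flat stone chip, slate grey, rust brown or dull green, five- or six-sided, about 24 mm across and 10 mm thick, 11 g; origin at the centre of its underside. It starts lying on the deck of the stand
- chip3: a flat stone chip, slate grey, rust brown or dull green, five- or six-sided, about 24 mm across and 10 mm thick, 11 g; origin at the centre of its underside. It starts lying on the deck of the stand
- chip4: a flat stone chip, slate grey, rust brown or dull green, five- or six-sided, about 24 mm across and 10 mm thick, 11 g; origin at the centre of its underside. It starts lying on the deck of the stand
- chip5: a flat stone chip, slate grey, rust brown or dull green, five- or six-sided, about 24 mm across and 10 mm thick, 11 g; origin at the centre of its underside. It starts lying on the deck of the stand
- toadstool: bystander: loose figurine with red cap, 72 mm across, 84 mm high; origin at its underside's centre; to be left alone
- plant: bystander: loose terracotta pot 84 mm across, 70 mm high, with green leaves to about 120 mm; origin at its underside's centre; to be left alone
- tin: bystander: loose green tin with orange band, 64 mm across, 70 mm high; origin at its underside's centre; to be left alone
Mind the look-alikes: they are no part of the job. Leave any purple look-alike of the picture alone.

How it is judged:
On the way, in this order (a step that is already met when the one before it is completed fails the run):
1. the scraper is lifted and over the deck (height (world z) of scraper above 0.036 m and y of scraper in the frame of stand between -0.125 and 0.125 m and x of scraper in the frame of stand between -0.05 and 0.05 m), for 0.2 s.
2. all five chips lie in the tray (x of chip1 in the frame of tray between -0.058 and 0.058 m and y of chip1 in the frame of tray between -0.048 and 0.048 m and z of each of chip1, chip2, chip3, chip4, chip5 in the frame of tray below 0.036 m and x of chip2 in the frame of tray between -0.058 and 0.058 m and y of chip2 in the frame of tray between -0.048 and 0.048 m and x of chip3 in the frame of tray between -0.058 and 0.058 m and y of chip3 in the frame of tray between -0.048 and 0.048 m and x of chip4 in the frame of tray between -0.058 and 0.058 m and y of chip4 in the frame of tray between -0.048 and 0.048 m and x of chip5 in the frame of tray between -0.058 and 0.058 m and y of chip5 in the frame of tray between -0.048 and 0.048 m), for 0.2 s.
3. the scraper stands upright on the pad, released (x of scraper in the frame of pad between -0.03 and 0.03 m and y of scraper in the frame of pad between -0.035 and 0.035 m and z of scraper in the frame of pad between 0.014 and 0.026 m and angle between scraper's own z axis and vertical below 0.1 rad and contact force between the fingers and scraper below 0.1 N and linear speed of scraper below 0.02 m/s), for 0.2 s.
4. the picture lies on the sloped rest, sky uppermost (x of picture in the frame of rest between 0.04 and 0.058 m and y of picture in the frame of rest between -0.014 and 0.014 m and z of picture in the frame of rest between -0.005 and 0.006 m and angle between the z axis of picture and the z axis of rest, either way round below 0.12 rad and x of picture_top in the frame of rest above 0.08 m and y of picture_top in the frame of rest between -0.024 and 0.024 m and linear speed of picture below 0.02 m/s), for 0.2 s.
At the end, for the whole second after the job is handed in: All chips in the tray; scraper released, upright on the pad within 30 mm (x), 35 mm (y) of its centre; picture at rest flat on the slope (0.12 rad, 5 mm), within 14 mm of its middle line (upper edge 24 mm), lower edge 12 mm or less from the ledge, sky up; bystanders within 25 mm (all of step 2 and all of step 3 and all of step 4); the robot touches nothing.
It fails at once if the fingers touch a chip (contact force between the fingers and chip1 above 0.5 N or contact force between the fingers and chip2 above 0.5 N or contact force between the fingers and chip3 above 0.5 N or contact force between the fingers and chip4 above 0.5 N or contact force between the fingers and chip5 above 0.5 N).
It fails at once if a bystander is moved more than 25 mm or tipped (distance of any of toadstool, plant, tin from where it was at the start of the episode above 0.025 m or angle between any of toadstool, plant, tin's own z axis and vertical above 0.3 rad).
It also fails if it takes over 61 s, if anything falls off the work surface, if the arm or the gripper's body presses on something with over 40 N, if the wrist force passes 120 N, or if a joint passes its speed limit or range.

## Working session

There is one attempt and no reset: what is moved stays moved. The work goes in short steps, Python scripts to look and compute and a shell command to move; the robot and the scene stay as the last step left them, time stands still between calls to the robot, and variables do not carry over. Pictures are saved under pics/ and viewed, at most 10 in all, crops included, and the job is handed in when it is done.

```bash
mkdir -p pics; ls
cat > h.py <<'E'
import numpy as np, cv2
from plant import monitor, imaging, workorder, models, env
def ray(s,uv):
    R=np.array(s["R"]);t=np.array(s["t"])
    d=R.T@np.array([(uv[0]-s["cx"])/s["fx"],(uv[1]-s["cy"])/s["fy"],1]);return -R.T@t,d
def atz(s,uv,z):
    o,d=ray(s,uv);return o+d*(z-o[2])/d[2]
def proj(s,X):
    c=np.array(s["R"])@X+np.array(s["t"]);return c[0]/c[2]*s["fx"]+s["cx"],c[1]/c[2]*s["fy"]+s["cy"]
def save(s,n): cv2.imwrite(n,np.array(s["image"])[:,:,::-1])
E
python3 - <<'E'
from h import *
a=imaging.snapshot("top");b=imaging.snapshot("side")
save(a,"pics/t0.png");save(b,"pics/s0.png")
Z=dict(stand=0,rest=.065,tray=0,pad=0,scraper=.02,picture=0,picture_top=0,chip1=.045,toadstool=0,plant=0,tin=0)
for n in Z:
  for nm,s in(("top",a),("side",b)):
    for r in models.place_of(n,s)[:6]:
      c=r["centre"];print(n,nm,round(r["confidence"],2),np.round(c,0),np.round(atz(s,(c[1],c[0]),Z[n]),3))
print(monitor.state())
E
```

```text
pics
stand top 0.69 [149. 310.] [0.596 0.015 0.   ]
stand side 0.97 [215. 367.] [0.594 0.021 0.   ]
rest top 0.7 [119. 300.] [0.666 0.038 0.065]
rest side 0.68 [195. 392.] [0.669 0.034 0.065]
rest side 0.44 [214. 369.] [ 0.583 -0.048  0.065]
rest side 0.19 [298. 319.] [ 0.417 -0.328  0.065]
tray top 0.57 [139. 363.] [ 0.622 -0.136  0.   ]
tray side 0.91 [252. 386.] [ 0.62  -0.137 -0.   ]
pad top 0.85 [156. 252.] [0.581 0.178 0.   ]
pad side 0.76 [181. 354.] [0.579 0.202 0.   ]
pad side 0.24 [214. 373.] [ 0.612  0.022 -0.   ]
scraper top 0.7 [152. 243.] [0.588 0.199 0.02 ]
scraper side 0.93 [179. 359.] [0.594 0.189 0.02 ]
picture top 0.9 [230. 368.] [ 0.364 -0.141  0.   ]
picture top 0.78 [274. 418.] [ 0.238 -0.275  0.   ]
picture top 0.68 [224. 415.] [ 0.377 -0.274  0.   ]
picture top 0.4 [205. 419.] [ 0.429 -0.286  0.   ]
picture side 0.93 [297. 300.] [ 0.373 -0.275  0.   ]
picture side 0.84 [257. 298.] [ 0.372 -0.139 -0.   ]
picture side 0.84 [300. 245.] [ 0.237 -0.274  0.   ]
picture_top top 0.86 [209. 420.] [ 0.419 -0.289  0.   ]
picture_top top 0.78 [262. 410.] [ 0.271 -0.256  0
[... 1080 characters left out ...]
13 -0.407  0.   ]
{'time_s': 1.2, 'joints': array([ 1.13759555e+00,  1.30414526e-01,  1.48821828e+00,  2.64788144e-05,
        1.52303135e+00, -8.53826757e-02]), 'dq': array([ 0.00158231, -0.00039596, -0.00030312,  0.00052526,  0.00022011,
       -0.00093781]), 'tau': array([ 5.92677497e-04, -5.59758067e+01, -4.92065442e+01,  7.69271585e-02,
        2.21689726e-02, -6.14245141e-05]), 'tool_pos': array([0.20446185, 0.56407128, 0.22961648]), 'ee_rot': array([-2.19493696e-05,  1.73034370e-01,  9.84915786e-01, -3.11680248e-05]), 'ft_force': array([-0.52811937, -0.79419301, -0.35103231]), 'torque': array([-0.03081382,  0.03918011, -0.05848171]), 'gripper_force': 0.0, 'width': 0.09291380107781066}
```

Run:
```python
import cv2
t=cv2.imread("pics/t0.png");s=cv2.imread("pics/s0.png")
cv2.imwrite("pics/t0c.png",cv2.resize(t[90:300,190:470],None,fx=2.8,fy=2.8,interpolation=cv2.INTER_CUBIC))
cv2.imwrite("pics/s0c.png",cv2.resize(s[130:330,210:450],None,fx=3,fy=3,interpolation=cv2.INTER_CUBIC))
```

```text
(no output)
```

View pics/t0c.png

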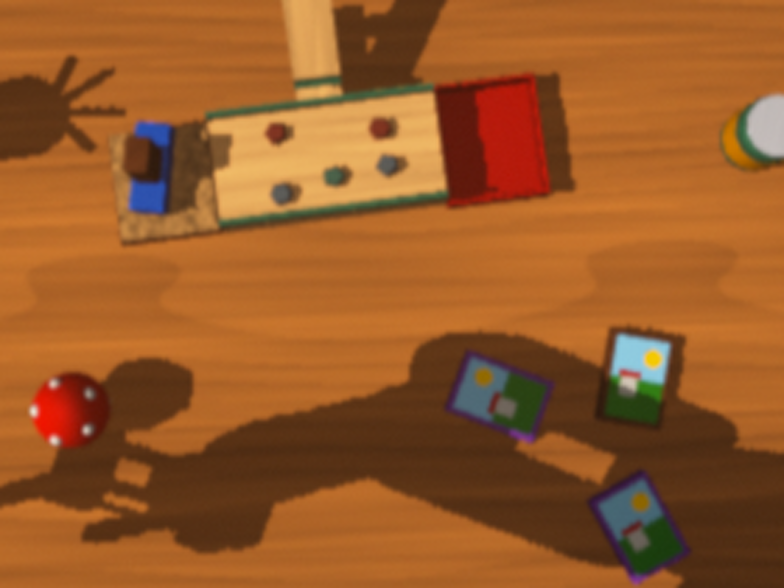

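View pics/s0c.png

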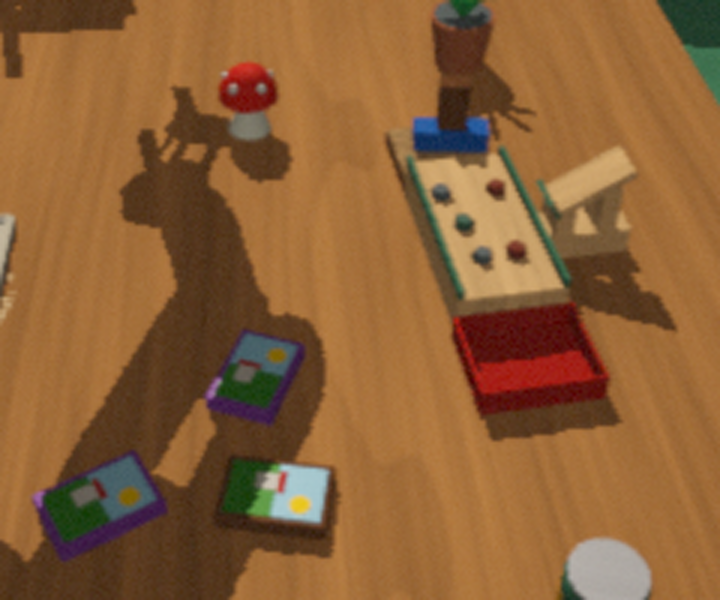

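The top view (2.8x crop) shows the scraper at crop (150,167), five chips on the deck, the tray at right (-y), and the brown-framed real picture at (640,378) with its sky away from the robot. The two purple-framed ones are decoys. The side view agrees. Next I refine the poses by silhouette fit.

```bash
cat >> h.py <<'E'
from scipy.optimize import minimize
def box(sx,sy,z0,z1): return np.array([[i*sx/2,j*sy/2,k] for i in(-1,1) for j in(-1,1) for k in(z0,z1)])
SH=dict(picture=[box(.092,.064,0,.016)],scraper=[box(.086,.034,.0,.026),box(.034,.024,.026,.086)],tray=[box(.12,.1,0,.028)])
def fit(views,boxes,x0,z):   # views: [(snap,mask)]
    K=4;M=[cv2.resize(m.astype(np.uint8),None,fx=K,fy=K,interpolation=cv2.INTER_NEAREST) for _,m in views]
    def cost(p):
        c,s=np.cos(p[2]),np.sin(p[2]);tot=0
        for (v,_),m in zip(views,M):
            im=np.zeros_like(m)
            for b in boxes:
                W=np.c_[c*b[:,0]-s*b[:,1]+p[0],s*b[:,0]+c*b[:,1]+p[1],b[:,2]+z]
                P=np.array([proj(v,w) for w in W])*K+K/2
                cv2.fillConvexPoly(im,cv2.convexHull(P.astype(np.float32)).round().astype(np.int32),1)
            tot+=1-(im&m).sum()/max(1,(im|m).sum())
        return tot/len(M)
    x0=np.array(x0)
    for d in(.02,.008):
        r=minimize(cost,x0,method="Nelder-Mead",options=dict(initial_simplex=np.vstack([x0]+[x0+np.eye(3)[i]*[d,d,d*8] for i in range(3)]),xatol=1e-4,fatol=1e-4));x0=r.x
    return x0,r.fun
def mask(n,s,xyz):
    u=np.array(proj(s,np.array(xyz)))
    rs=models.cut_out(n,s)
    r=min(rs,key=lambda r:np.hypot(*(np.array(r["extent"][:2])-u))) 
    return np.array(r["pixels"]).astype(bool)
E
python3 - <<'E'
from h import *
a=imaging.snapshot("top");b=imaging.snapshot("side")
for n,x0,z in(("picture",(.375,-.274,-.2),0),("scraper",(.588,.193,-.03),.02),("tray",(.621,-.137,.12),0)):
    V=[(s,mask(n,s,(x0[0],x0[1],z+.012))) for s in(a,b)]
    for vv in (V,V[:1],V[1:]): p,f=fit(vv,SH[n],x0,z);print(n,p.round(4),round(f,3))
# kerbs: green pixels near deck
for s in(a,b):
    im=s["image"].astype(int);g=(im[:,:,1]>im[:,:,0]+15)&(im[:,:,1]>im[:,:,2]+5)
    v,u=np.nonzero(g);W=np.array([atz(s,(x,y),.055) for x,y in zip(u,v)])
    c,sn=np.cos(.12),np.sin(.12);d=W[:,:2]-[.594,.018];q=np.c_[c*d[:,0]+sn*d[:,1],-sn*d[:,0]+c*d[:,1]]
    for lo,hi in((-.07,-.035),(.035,.068)):
        k=(q[:,0]>lo)&(q[:,0]<hi)&(abs(q[:,1])<.1);pf=np.polyfit(q[k,1],q[k,0],1);print(k.sum(),pf.round(4))
E
```

```text
picture [ 0.3772 -0.2738 -0.2285] 0.097
picture [ 0.376  -0.2716 -0.2315] 0.131
picture [ 0.3781 -0.2739 -0.2114] 0.054
scraper [ 0.5953  0.195  -0.08  ] 0.108
scraper [ 0.5919  0.1945 -0.0827] 0.086
scraper [ 0.597   0.1968 -0.1059] 0.063
tray [ 0.6178 -0.1386  0.1412] 0.521
tray [ 0.621 -0.137  0.12 ] 1.0
tray [ 0.6178 -0.1386  0.1412] 0.042
76 [ 0.0186 -0.0484]
58 [0.0143 0.0566]
69 [ 0.0179 -0.046 ]
72 [0.0124 0.059 ]
```

```bash
cat >> h.py <<'E'
from scipy.spatial.transform import Rotation as Ro
def rows(pos,Rt):
    s=monitor.state();q=s["ee_rot"];Rc=Ro.from_quat([q[1],q[2],q[3],q[0]])
    d=Rc.inv().apply(np.array(pos)-s["tool_pos"])/.15;r=(Rc.inv()*Rt).as_rotvec()/1.5
    print("row",np.r_[d,r].round(3),"mm",round(np.linalg.norm(d)*150),"t",round(s["time_s"],2),"F",s["ft_force"].round(1),"w",s["width"])
def down(yaw_y): # tool z down, tool y at world yaw
    y=np.array([np.cos(yaw_y),np.sin(yaw_y),0]);z=np.array([0,0,-1.]);return Ro.from_matrix(np.c_[np.cross(y,z),y,z])
E
python3 - <<'E'
from h import *
a=imaging.snapshot("top");b=imaging.snapshot("side")
def W(S,yaw,p): c,s=np.cos(yaw),np.sin(yaw);return np.array([S[0]+c*p[0]-s*p[1],S[1]+s*p[0]+c*p[1],p[2]])
V=[]
for s in(a,b):
    im=s["image"].astype(int);m=(im[:,:,0]>60)&(im[:,:,1]<.33*im[:,:,0])&(im[:,:,2]<.45*im[:,:,0])
    u,v=proj(s,np.array([.62,-.137,.014]));k=np.zeros_like(m);k[int(v)-35:int(v)+35,int(u)-35:int(u)+35]=1
    m=cv2.morphologyEx((m&k).astype(np.uint8),cv2.MORPH_CLOSE,np.ones((3,3)));
    n,l,st,_=cv2.connectedComponentsWithStats(m);V.append((s,l==1+st[1:,4].argmax()))
for vv in(V,V[:1],V[1:]):
    p,f=fit(vv,SH["tray"],(.62,-.137,.12),0);yaw=.115
    print("tray",p.round(4),round(f,3),"stand",W(p[:2],yaw,(0,.163,0)).round(4))
p,_=fit(V,SH["tray"],(.62,-.137,.12),0);print(W(p[:2],.115,(0,.163,0)))
S=(.599,.0215);yaw=.112
rest=[(.072+.866*x,y,.065+.5*x) for x,y in((0,-.022),(0,.022),(.085,.022),(.085,-.022))]
polys=[[(x,y,.055) for x,y in((-.055,-.11),(-.055,.11),(.055,.11),(.055,-.11))],
 [(x,-.163+y,.028) for x,y in((-.06,-.05),(-.06,.05),(.06,.05),(.06,-.05))],
 [(x,.163+y,.02) for x,y in((-.055,-.05),(-.055,.05),(.055,.05),(.055,-.05))],rest]
for s,o,n in((a,(230,90,170,115),"to"),(b,(320,140,110,140),"so")):
    im=cv2.resize(s["image"][o[1]:o[1]+o[3],o[0]:o[0]+o[2]][:,:,::-1].copy(),None,fx=4,fy=4,interpolation=cv2.INTER_CUBIC)
    for P in polys:
        q=np.array([(np.array(proj(s,W(S,yaw,p)))-o[:2]+.5)*4 for p in P]).astype(int);cv2.polylines(im,[q],True,(255,255,0),1)
    cv2.imwrite(f"pics/{n}.png",im)
for nm,s in(("top",a),("side",b)):
  for r in models.place_of("chip1",s)[:9]:
    w=atz(s,r["centre"][::-1],.045);d=w[:2]-S;print(nm,round(r["confidence"],2),np.round([np.cos(yaw)*d[0]+np.sin(yaw)*d[1],-np.sin(yaw)*d[0]+np.cos(yaw)*d[1]],3))
a,b=cv2.imread("pics/to.png"),cv2.imread("pics/so.png")
cv2.imwrite("pics/o.png",a)
E
```

```text
tray [ 0.6172 -0.1392  0.0691] 0.095 stand [0.5985 0.0227 0.    ]
tray [ 0.6154 -0.1415  0.0876] 0.097 stand [0.5967 0.0205 0.    ]
tray [ 0.6176 -0.1375  0.07  ] 0.087 stand [0.5989 0.0244 0.    ]
[0.59845298 0.02269728 0.        ]
top 0.53 [-0.025  0.048]
top 0.47 [ 0.022 -0.046]
top 0.45 [0.035 0.046]
top 0.41 [-0.028  0.007]
top 0.36 [-0.025 -0.057]
side 0.62 [-0.016  0.015]
side 0.6 [-0.016 -0.05 ]
side 0.5 [-0.013  0.061]
side 0.47 [0.041 0.057]
side 0.38 [ 0.027 -0.06 ]
```

View pics/to.png

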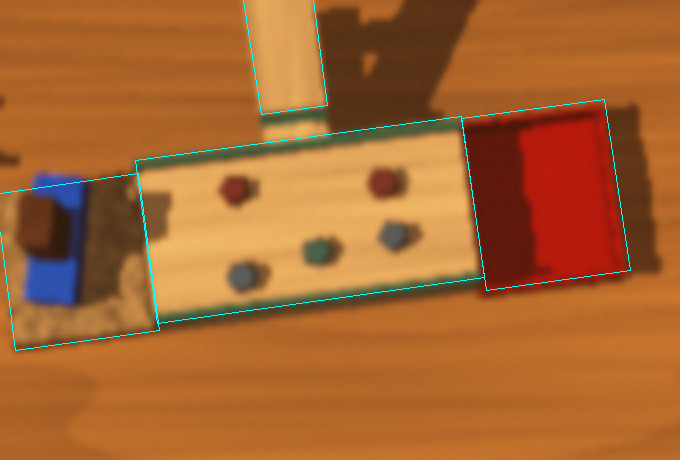

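View pics/so.png

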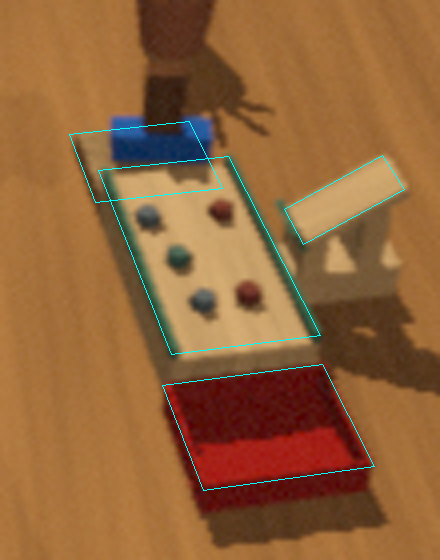

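The overlay matches to about 1 px, with the stand at roughly (0.598, 0.0215) and yaw about 0.107. In the stand frame, every chip lies below y = 0.075. Now I move to the scraper.

Run:
```python
from h import *
rows((.5945,.195,.18),down(np.pi/2-.085));rows((.5945,.195,.077),down(np.pi/2-.085))
```

```text
row [-3.283 -1.427  0.331  0.    -0.    -0.175] mm 539 t 1.8 F [-0.3  0.2 -0.3] w 0.09282713997714463
row [-3.283 -1.427  1.018  0.    -0.    -0.175] mm 558 t 1.8 F [-0.3  0.2 -0.3] w 0.09282713997714463
```

```bash
python3 -m crank '[[-0.33,-0.14,0.03,0,0,-0.06],[-0.66,-0.29,0.07,0,0,-0.12],[-1,-0.43,0.1,0,0,-0.175],[-1,-0.43,0.1,0,0,-0.175]]' 0 15
python3 - <<'E'
from h import *
rows((.5945,.195,.18),down(np.pi/2-.085))
E
```

```text
time_s: 2.2
tool_pos: [0.3263, 0.4493, 0.2142]
ee_rot: [0.0, 0.043, 0.999, -0.001]
ft_force: [-0.5, 0.6, 0.1]
width: 0.0931
gripper_force: 0.0
row [-1.927e+00 -1.535e+00  2.320e-01 -1.000e-03  1.000e-03 -0.000e+00] mm 371 t 2.2 F [-0.5  0.6  0.1] w 0.09310639989345523
```

```bash
python3 -m crank '[[-0.25,-0.2,0.03,0,0,0],[-0.5,-0.4,0.06,0,0,0],[-0.75,-0.6,0.09,0,0,0],[-0.96,-0.765,0.11,0,0,0],[-0.96,-0.765,0.11,0,0,0]]'
python3 -m crank '[[-0.25,-0.2,0.03,0,0,0],[-0.5,-0.4,0.06,0,0,0],[-0.75,-0.6,0.09,0,0,0],[-0.96,-0.765,0.11,0,0,0],[-0.96,-0.765,0.11,0,0,0],[-0.96,-0.765,0.11,0,0,0]]'
python3 - <<'E'
from h import *
rows((.5945,.195,.077),down(np.pi/2-.085))
E
```

```text
time_s: 2.7
tool_pos: [0.46, 0.3226, 0.1977]
ee_rot: [0.0, 0.045, 0.999, -0.001]
ft_force: [0.2, 1.0, -0.3]
width: 0.093
gripper_force: 0.0
time_s: 3.3
tool_pos: [0.5909, 0.1994, 0.1813]
ee_rot: [-0.0, 0.044, 0.999, 0.0]
ft_force: [0.3, -0.0, 0.1]
width: 0.0933
gripper_force: 0.0
row [-0.027 -0.028  0.695  0.    -0.001 -0.002] mm 104 t 3.3 F [ 0.3 -0.   0.1] w 0.09332751938053
```

```bash
python3 -m crank '[[-0.027,-0.028,0.2,0,0,0],[-0.027,-0.028,0.4,0,0,0],[-0.027,-0.028,0.6,0,0,0],[-0.027,-0.028,0.69,0,0,0],[-0.027,-0.028,0.69,0,0,0]]'
python3 -m crank '[[0,0,0,0,0,0],[0,0,0,0,0,0],[0,0,0,0,0,0],[0,0,0,0,0,0],[0,0,0,0,0,0],[0,0,0,0,0,0],[0,0,0,0,0,0],[0,0,0,0,0,0]]' 1 30
python3 - <<'E'
from h import *
s=monitor.state();print(s["tool_pos"],s["width"],s["gripper_force"],s["time_s"])
a=imaging.snapshot("top");b=imaging.snapshot("side")
A=cv2.resize(a["image"][100:200,220:400],None,fx=4,fy=4);B=cv2.resize(b["image"][80:280,300:440],None,fx=3,fy=3)
save(dict(image=np.hstack([B,cv2.resize(a["image"][110:190,225:325],(375,600))])),"pics/g.png")
E
```

```text
time_s: 3.8
tool_pos: [0.5921, 0.1956, 0.0758]
ee_rot: [-0.002, 0.042, 0.999, -0.0]
ft_force: [0.2, -0.1, 0.3]
width: 0.0929
gripper_force: 0.0
time_s: 4.6
tool_pos: [0.5946, 0.1945, 0.0781]
ee_rot: [-0.0, 0.043, 0.999, -0.0]
ft_force: [0.5, -1.2, -0.9]
width: 0.0337
gripper_force: 0.0
[0.59455617 0.19454537 0.07806119] 0.03368095177915849 0.0 4.6
```

View pics/g.png

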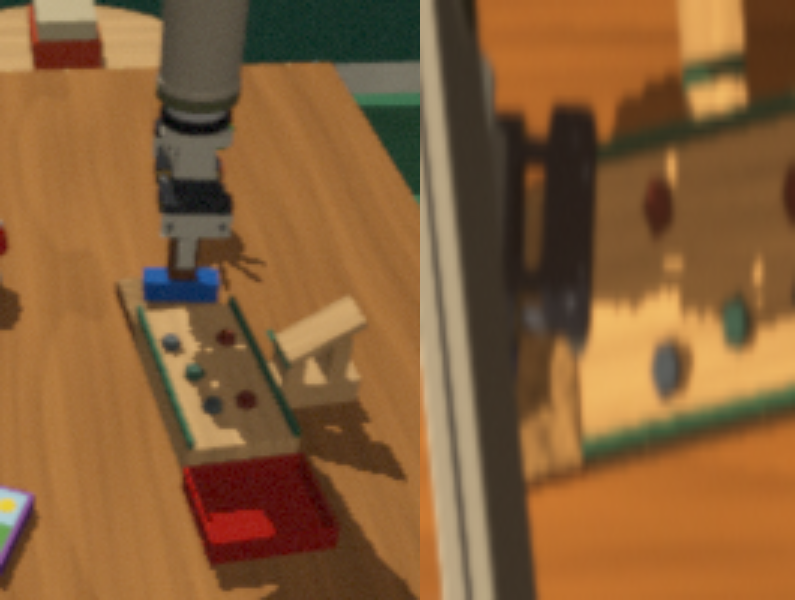

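The side view shows the fingers around the handle, with the block at (180,285). The top view is hidden by the arm. I finish closing the gripper and lift.

```bash
python3 -m crank '[[0,0,0,0,0,0],[0,0,0,0,0,0],[0,0,0,0,0,0],[0,0,0,0,0,0],[0,0,-0.15,0,0,0],[0,0,-0.3,0,0,0],[0,0,-0.3,0,0,0]]'
python3 - <<'E'
from h import *
b=imaging.snapshot("side")
m=mask("scraper",b,(.594,.195,.08));P=[]
S=np.array((.598,.0215));yaw=.107
st=monitor.state();print(st["width"],st["gripper_force"],st["tool_pos"])
p,f=fit([(b,m)],SH["scraper"],(.594,.195,-.085),st["tool_pos"][2]-.058);print(p,f)
c,s=np.cos(yaw),np.sin(yaw)
for y in(.11,):
  for z in(.115,.1045):rows((S[0]-s*y,S[1]+c*y,z),down(np.pi/2+yaw))
print("fit-based rel offset",p[:2]-st["tool_pos"][:2])
E
```

```text
time_s: 5.4
tool_pos: [0.5969, 0.1953, 0.1268]
ee_rot: [0.003, 0.043, 0.999, 0.001]
ft_force: [0.6, 0.1, -0.5]
width: 0.0239
gripper_force: 30.0
0.024100016975187915 29.997800588607788 [0.59483971 0.19471783 0.12305312]
[ 0.60008154  0.203076   -0.06496175] 0.25573147561747944
row [ 0.021 -0.429  0.054  0.     0.001 -0.128] mm 65 t 5.5 F [-0.2  0.3 -2.4] w 0.024100016975187915
row [ 0.021 -0.429  0.124  0.     0.001 -0.128] mm 67 t 5.5 F [-0.2  0.3 -2.4] w 0.024100016975187915
fit-based rel offset [0.00524182 0.00835817]
```

```bash
python3 -m crank '[[0.01,-0.15,0,0,0,-0.064],[0.021,-0.3,0,0,0,-0.128],[0.021,-0.429,0,0,0,-0.128],[0.021,-0.429,0,0,0,-0.128],[0.021,-0.429,0,0,0,-0.128],[0.021,-0.429,0,0,0,-0.128]]'
python3 - <<'E'
from h import *
b=imaging.snapshot("side");st=monitor.state();im=b["image"].astype(int)
m=(im[:,:,2]>im[:,:,0]+30)&(im[:,:,2]>im[:,:,1]+15)
u,v=proj(b,st["tool_pos"]-[0,0,.045]);k=np.zeros_like(m);k[int(v)-25:int(v)+25,int(u)-25:int(u)+25]=1
m&=k
p,f=fit([(b,m)],SH["scraper"][:1],(*st["tool_pos"][:2],.107),st["tool_pos"][2]-.058);print(st["tool_pos"],p,f)
save(dict(image=cv2.resize(b["image"][150:280,320:430],None,fx=4,fy=4,interpolation=cv2.INTER_CUBIC)),"pics/d.png")
S=np.array((.598,.0215));yaw=.107;c,s=np.cos(yaw),np.sin(yaw);y=.11
rows((S[0]-s*y,S[1]+c*y,.1045),down(np.pi/2+yaw))
E
```

```text
time_s: 6.1
tool_pos: [0.5855, 0.1314, 0.1222]
ee_rot: [-0.001, -0.053, 0.999, 0.0]
ft_force: [0.4, 0.3, -0.7]
width: 0.0241
gripper_force: 30.0
[0.58567821 0.13153178 0.12248729] [0.58912705 0.13678155 0.21030738] 0.3076647564469914
row [-0.003 -0.005  0.12   0.    -0.001  0.   ] mm 18 t 6.15 F [ 0.3  0.4 -1. ] w 0.023793265578800904
```

View pics/d.png

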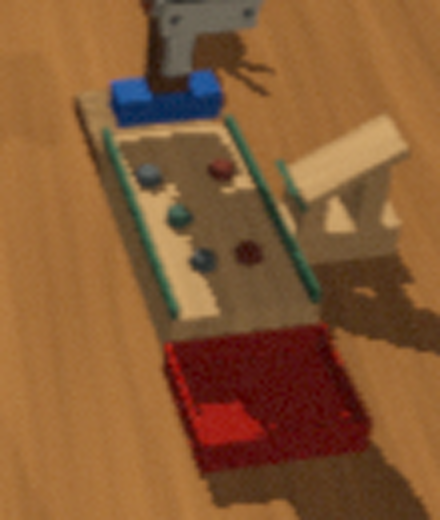

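The block (columns 110–222) sits centred between the kerbs (104–228). I lower it and wipe.

```bash
python3 -m crank '[[-0.003,-0.005,0.06,0,0,0],[-0.003,-0.005,0.12,0,0,0],[-0.003,-0.005,0.12,0,0,0],[-0.003,-0.005,0.12,0,0,0],[-0.003,-0.005,0.12,0,0,0]]'
python3 - <<'E'
from h import *
S=np.array((.598,.0215));yaw=.107;c,s=np.cos(yaw),np.sin(yaw)
for y in(0,-.122):rows((S[0]-s*y,S[1]+c*y,.1045),down(np.pi/2+yaw))
E
```

```text
time_s: 6.65
tool_pos: [0.5864, 0.1301, 0.105]
ee_rot: [-0.0, -0.053, 0.999, -0.0]
ft_force: [-0.5, 0.9, -2.1]
width: 0.0242
gripper_force: 30.0
row [ 0.    -0.728  0.003 -0.    -0.    -0.   ] mm 109 t 6.65 F [-0.5  0.9 -2.1] w 0.02417299666231711
row [-0.    -1.541  0.003 -0.    -0.    -0.   ] mm 231 t 6.65 F [-0.5  0.9 -2.1] w 0.02417299666231711
```

```bash
python3 -m crank '[[0,-0.05,0,0,0,0],[0,-0.13,0,0,0,0],[0,-0.21,0,0,0,0],[0,-0.29,0,0,0,0],[0,-0.37,0,0,0,0],[0,-0.45,0,0,0,0],[0,-0.53,0,0,0,0],[0,-0.61,0,0,0,0]]'
python3 -m crank '[[0,-0.08,0,0,0,0],[0,-0.16,0,0,0,0],[0,-0.24,0,0,0,0],[0,-0.32,0,0,0,0],[0,-0.40,0,0,0,0]]'
python3 - <<'E'
from h import *
S=np.array((.598,.0215));yaw=.107;c,s=np.cos(yaw),np.sin(yaw)
for y in(0,-.122):rows((S[0]-s*y,S[1]+c*y,.1045),down(np.pi/2+yaw))
b=imaging.snapshot("side")
save(dict(image=cv2.resize(b["image"][150:280,320:430],None,fx=4,fy=4,interpolation=cv2.INTER_CUBIC)),"pics/e.png")
E
```

```text
time_s: 7.45
tool_pos: [0.5963, 0.0379, 0.1052]
ee_rot: [0.0, -0.053, 0.999, -0.0]
ft_force: [0.3, 0.7, -1.6]
width: 0.024
gripper_force: 30.0
time_s: 7.95
tool_pos: [0.6027, -0.0215, 0.1051]
ee_rot: [-0.0, -0.053, 0.999, 0.0]
ft_force: [0.6, 0.4, -2.0]
width: 0.0237
gripper_force: 30.0
row [ 0.001  0.289  0.004  0.    -0.    -0.   ] mm 43 t 7.95 F [ 0.6  0.4 -2. ] w 0.02373524065639524
row [ 0.    -0.525  0.004  0.    -0.    -0.   ] mm 79 t 7.95 F [ 0.6  0.4 -2. ] w 0.02373524065639524
```

View pics/e.png

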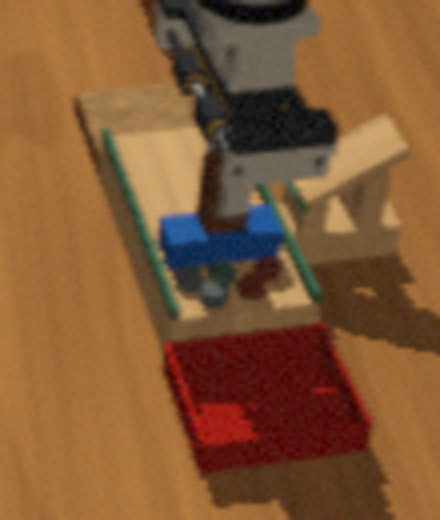

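The side view shows all five chips gathered ahead of the blade at (180–280, 265–305). I keep pushing.

```bash
python3 -m crank '[[0,-0.07,0,0,0,0],[0,-0.15,0,0,0,0],[0,-0.23,0,0,0,0],[0,-0.31,0,0,0,0],[0,-0.39,0,0,0,0],[0,-0.47,0,0,0,0],[0,-0.55,0,0,0,0],[0,-0.60,0,0,0,0]]'
python3 -m crank '[[0,0,0,0,0,0],[0,0,0,0,0,0],[0,0,-0.3,0,0,0],[0,0.3,-0.3,0,0,0],[0,0.6,-0.3,0,0,0],[0,0.9,-0.3,0,0,0],[0,1.0,-0.3,0,0,0]]'
python3 - <<'E'
from h import *
S=np.array((.598,.0215));yaw=.107;c,s=np.cos(yaw),np.sin(yaw);y=.166
for z in(.125,.0785):rows((S[0]-s*y,S[1]+c*y,z),down(np.pi/2+yaw))
b=imaging.snapshot("side")
save(dict(image=cv2.resize(b["image"][150:280,320:430],None,fx=4,fy=4,interpolation=cv2.INTER_CUBIC)),"pics/f.png")
for r in models.place_of("chip1",b)[:9]:
    w=atz(b,r["centre"][::-1],.006);d=w[:2]-S;print(round(r["confidence"],2),np.round([c*d[0]+s*d[1],-s*d[0]+c*d[1]+.163],3))
E
```

```text
time_s: 8.8
tool_pos: [0.6123, -0.1115, 0.1051]
ee_rot: [0.0, -0.053, 0.999, -0.0]
ft_force: [0.0, 0.2, -2.0]
width: 0.0236
gripper_force: 30.0
time_s: 9.5
tool_pos: [0.5954, 0.0437, 0.1503]
ee_rot: [-0.0, -0.055, 0.998, 0.001]
ft_force: [-0.9, 0.5, -1.6]
width: 0.0238
gripper_force: 30.0
row [-0.005  0.957  0.17   0.001  0.     0.002] mm 146 t 9.5 F [-0.9  0.5 -1.6] w 0.02380569207800294
row [-0.005  0.957  0.48   0.001  0.     0.002] mm 161 t 9.5 F [-0.9  0.5 -1.6] w 0.02380569207800294
0.6 [0.037 0.033]
0.56 [-0.003  0.037]
0.54 [0.    0.042]
0.54 [-0.033  0.04 ]
0.47 [0.019 0.019]
```

View pics/f.png

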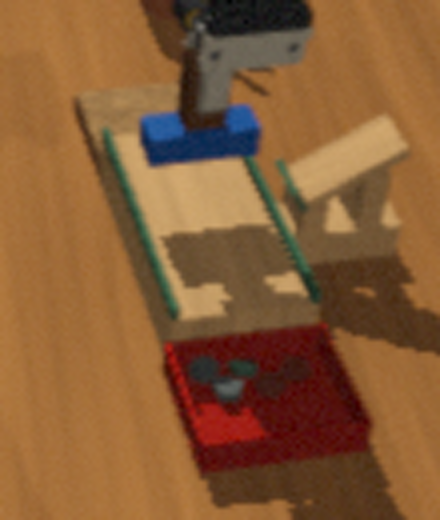

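All five chips are in the tray, at crop (190–310, 365–390). Now I return the scraper to the pad.

```bash
python3 -m crank '[[0,0.3,0.05,0,0,0],[0,0.6,0.1,0,0,0],[0,0.9,0.15,0,0,0],[0,0.957,0.17,0,0,0],[0,0.957,0.17,0,0,0],[0,0.957,0.17,0,0,0]]'
python3 - <<'E'
from h import *
S=np.array((.598,.0215));yaw=.107;c,s=np.cos(yaw),np.sin(yaw);y=.166
for z in(.125,.0785):rows((S[0]-s*y,S[1]+c*y,z),down(np.pi/2+yaw))
E
```

```text
time_s: 10.2
tool_pos: [0.5814, 0.1803, 0.1246]
ee_rot: [-0.0, -0.053, 0.999, -0.0]
ft_force: [0.2, -0.7, -1.8]
width: 0.024
gripper_force: 30.0
row [ 0.003  0.042 -0.002 -0.001 -0.    -0.   ] mm 6 t 10.2 F [ 0.2 -0.7 -1.8] w 0.023962726808728373
row [ 0.003  0.042  0.308 -0.001 -0.    -0.   ] mm 47 t 10.2 F [ 0.2 -0.7 -1.8] w 0.023962726808728373
```

```bash
python3 -m crank '[[0,0.03,0.1,0,0,0],[0,0.03,0.2,0,0,0],[0,0.03,0.26,0,0,0],[0,0.03,0.29,0,0,0],[0,0.03,0.307,0,0,0],[0,0.03,0.307,0,0,0]]'
python3 -m crank '[[0,0,0,0,0,0],[0,0,0,0,0,0],[0,0,0,0,0,0],[0,0,0,0,0,0],[0,0,0,0,0,0],[0,0,0,0,0,0],[0,0,0,0,0,0],[0,0,0,0,0,0]]' 0
python3 -m crank '[[0,0,0,0,0,0],[0,0,-0.1,0,0,0],[0,0,-0.3,0,0,0],[0,0,-0.6,0,0,0],[0,0,-0.8,0,0,0],[0,0,-0.8,0,0,0]]'
python3 - <<'E'
from h import *
rows((.377,-.273,.15),down(np.pi/2-.22))
E
```

```text
time_s: 10.8
tool_pos: [0.5806, 0.1861, 0.0785]
ee_rot: [-0.0, -0.053, 0.999, -0.0]
ft_force: [-0.3, 0.6, -1.5]
width: 0.024
gripper_force: 30.0
time_s: 11.6
tool_pos: [0.5805, 0.1863, 0.0786]
ee_rot: [-0.0, -0.053, 0.999, 0.0]
ft_force: [-0.3, 0.1, 0.4]
width: 0.0832
gripper_force: 0.0
time_s: 12.2
tool_pos: [0.5838, 0.1871, 0.2067]
ee_rot: [0.006, -0.053, 0.999, 0.001]
ft_force: [0.6, -0.4, 0.6]
width: 0.0929
gripper_force: 0.0
row [ 1.702e+00 -2.903e+00  3.550e-01  2.000e-03  7.000e-03  2.180e-01] mm 508 t 12.2 F [ 0.6 -0.4  0.6] w 0.09294997248674537
```

```bash
python3 -m crank '[[0.17,-0.29,0,0,0,0.07],[0.34,-0.58,0,0,0.003,0.14],[0.5,-0.87,0,0.002,0.006,0.218],[0.57,-0.97,0,0.002,0.006,0.218],[0.57,-0.97,0,0.002,0.006,0.218],[0.57,-0.97,0,0.002,0.006,0.218]]' 0.1
python3 - <<'E'
from h import *
rows((.377,-.273,.15),down(np.pi/2-.22))
b=imaging.snapshot("side")
p,f=fit([(b,mask("scraper",b,(.58,.186,.05)))],SH["scraper"],(.58,.186,.107),.02)
S=np.array((.598,.0215));c,s=np.cos(.107),np.sin(.107);d=p[:2]-S;print(p,f,"pad frame",c*d[0]+s*d[1],-s*d[0]+c*d[1]-.163)
E
```

```text
time_s: 12.8
tool_pos: [0.5112, 0.0326, 0.199]
ee_rot: [-0.004, 0.11, 0.994, -0.001]
ft_force: [-0.8, 1.4, 0.1]
width: 0.0836
gripper_force: 0.0
row [ 4.240e-01 -2.182e+00  3.380e-01 -3.000e-03 -5.000e-03 -1.000e-03] mm 337 t 12.8 F [-0.8  1.4  0.1] w 0.08358617239952426
[0.58269268 0.18943536 0.14413318] 0.09220130618517097 pad frame 0.002715039069938783 0.005609692907904307
```

```bash
python3 -m crank '[[0.06,-0.3,0.04,0,0,0],[0.12,-0.6,0.08,0,0,0],[0.18,-0.9,0.12,0,0,0],[0.19,-1,0.15,0,0,0],[0.19,-1,0.15,0,0,0]]'
python3 -m crank '[[0.06,-0.3,0.04,0,0,0],[0.12,-0.6,0.08,0,0,0],[0.18,-0.9,0.12,0,0,0],[0.2,-1,0.15,0,0,0],[0.2,-1,0.15,0,0,0],[0.2,-1,0.15,0,0,0]]'
python3 - <<'E'
from h import *
b=imaging.snapshot("side")
p,f=fit([(b,mask("picture",b,(.376,-.273,.012)))],SH["picture"],(.377,-.273,-.22),0);print(p,f)
rows((.377,-.273,.014),down(np.pi/2-.22))
E
```

```text
time_s: 13.4
tool_pos: [0.4497, -0.1085, 0.1763]
ee_rot: [-0.005, 0.111, 0.994, -0.002]
ft_force: [-1.0, -0.2, 0.0]
width: 0.084
gripper_force: 0.0
time_s: 14.0
tool_pos: [0.3889, -0.2466, 0.1555]
ee_rot: [-0.004, 0.11, 0.994, -0.001]
ft_force: [0.3, -0.0, 0.4]
width: 0.0837
gripper_force: 0.0
[ 0.37869129 -0.27320899 -0.22367131] 0.06143655020132488
row [ 0.032 -0.187  0.946 -0.003 -0.005  0.001] mm 145 t 14.1 F [-0.1  0.3  0.6] w 0.08378048438794691
```

```bash
python3 -m crank '[[0.03,-0.187,0.2,-0.003,-0.005,0],[0.03,-0.187,0.4,-0.003,-0.005,0],[0.03,-0.187,0.6,-0.003,-0.005,0],[0.03,-0.187,0.75,-0.003,-0.005,0],[0.03,-0.187,0.75,-0.003,-0.005,0]]'
python3 - <<'E'
from h import *
rows((.377,-.273,.014),down(np.pi/2-.22))
E
```

```text
time_s: 14.6
tool_pos: [0.375, -0.2712, 0.04]
ee_rot: [-0.003, 0.109, 0.994, 0.002]
ft_force: [0.1, 0.6, 0.2]
width: 0.0839
gripper_force: 0.0
row [-0.016 -0.009  0.173  0.002 -0.004  0.001] mm 26 t 14.6 F [0.1 0.6 0.2] w 0.08389228154974628
```

```bash
python3 -m crank '[[-0.016,-0.009,0.1,0.001,-0.002,0],[-0.016,-0.009,0.17,0.001,-0.002,0],[-0.016,-0.009,0.17,0.001,-0.002,0],[-0.016,-0.009,0.17,0.001,-0.002,0]]'
python3 -m crank '[[0,0,0,0,0,0],[0,0,0,0,0,0],[0,0,0,0,0,0],[0,0,0,0,0,0],[0,0,0,0,0,0],[0,0,0,0,0,0]]' 1 25
python3 -m crank '[[0,0,-0.2,0,0,0],[0,0,-0.5,0,0,0],[0,0,-0.8,0,0,0],[0,0,-1,0,0,0],[0,0,-1,0,0,0],[0,0,-1,0,0,0]]'
python3 - <<'E'
from h import *
S=np.array((.598,.0215));yaw=.107
Rs=Ro.from_euler("z",yaw)
n=Rs.apply([-.5,0,.866]);y=Rs.apply([0,1,0]);z=-n
Rt=Ro.from_matrix(np.c_[np.cross(y,z),y,z])
ctr=np.r_[S,0]+Rs.apply([.072+.866*.05,0,.065+.025])
rows(ctr+n*.08,Rt)
b=imaging.snapshot("side");save(dict(image=cv2.resize(b["image"][200:330,210:400],None,fx=4,fy=4)),"pics/h.png")
E
```

```text
time_s: 15.0
tool_pos: [0.3788, -0.276, 0.0183]
ee_rot: [0.001, 0.11, 0.994, -0.001]
ft_force: [0.2, 0.1, 0.3]
width: 0.084
gripper_force: 0.0
time_s: 15.6
tool_pos: [0.3787, -0.2764, 0.0181]
ee_rot: [0.001, 0.11, 0.994, -0.001]
ft_force: [-0.9, 1.1, 6.4]
width: 0.0639
gripper_force: 25.0
time_s: 16.2
tool_pos: [0.3783, -0.2761, 0.1678]
ee_rot: [0.001, 0.11, 0.994, -0.001]
ft_force: [0.7, -0.3, -1.0]
width: 0.0637
gripper_force: 25.0
row [-1.471  2.417  0.056 -0.059 -0.344 -0.213] mm 425 t 16.2 F [ 0.7 -0.3 -1. ] w 0.06369513111906265
```

View pics/h.png

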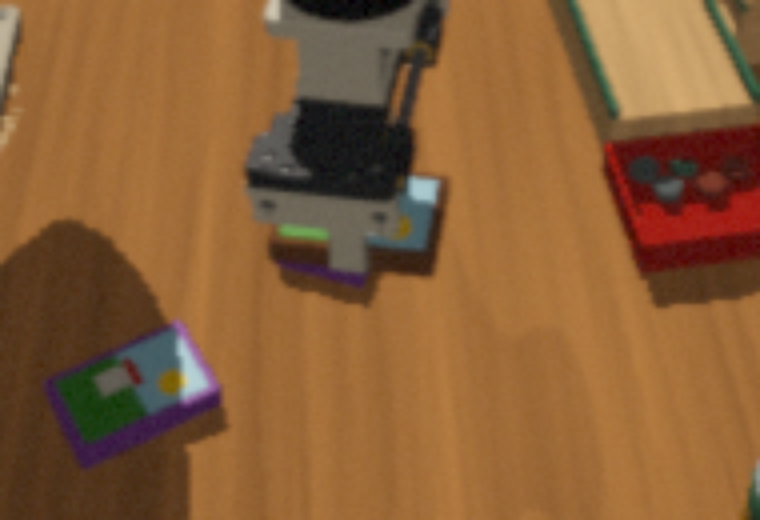

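The picture is held (width 64 mm) with the chips all in the tray. I carry it to the rest.

```bash
python3 -m crank '[[-0.15,0.25,-0.05,0,0,0],[-0.3,0.5,-0.1,0,0,0],[-0.45,0.75,-0.15,0,0,0],[-0.55,0.9,-0.2,0,0,0],[-0.55,0.9,-0.2,0,0,0]]'
python3 -m crank '[[-0.12,0.2,0,-0.01,-0.06,-0.035],[-0.24,0.4,0,-0.02,-0.11,-0.07],[-0.36,0.6,0,-0.03,-0.17,-0.105],[-0.5,0.8,0,-0.04,-0.23,-0.14],[-0.5,0.8,0,-0.05,-0.29,-0.18],[-0.5,0.8,0,-0.059,-0.344,-0.213],[-0.5,0.8,0,-0.059,-0.344,-0.213],[-0.5,0.8,0,-0.059,-0.344,-0.213]]'
cat >> h.py <<'E'
def restrow(h,x=.0515,y=0.,S=(.598,.0215),yaw=.107):
    Rs=Ro.from_euler("z",yaw);n=Rs.apply([-.5,0,.866]);yy=Rs.apply([0,1,0])
    Rt=Ro.from_matrix(np.c_[np.cross(yy,-n),yy,-n])
    rows(np.r_[S,0]+Rs.apply([.072+.866*x,y,.065+.5*x])+n*h,Rt)
E
python3 -c "
from h import *
restrow(.08);restrow(.021)"
```

```text
time_s: 16.75
tool_pos: [0.4893, -0.1593, 0.1961]
ee_rot: [0.0, 0.108, 0.994, -0.0]
ft_force: [-0.6, 0.1, -0.4]
width: 0.0637
gripper_force: 25.0
time_s: 17.55
tool_pos: [0.5861, -0.0621, 0.1957]
ee_rot: [0.256, -0.05, 0.965, 0.015]
ft_force: [-0.6, 0.2, -0.9]
width: 0.0637
gripper_force: 25.0
row [-0.444  0.547  0.529  0.001 -0.003 -0.002] mm 132 t 17.55 F [-0.6  0.2 -0.9] w 0.06373977724738689
row [-0.446  0.546  0.922  0.001 -0.003 -0.002] mm 174 t 17.55 F [-0.6  0.2 -0.9] w 0.06373977724738689
```

```bash
python3 -m crank '[[-0.15,0.18,0,0,0,0],[-0.3,0.36,0.1,0,0,0],[-0.444,0.547,0.25,0,0,0],[-0.444,0.547,0.5,0,-0.003,0],[-0.444,0.547,0.52,0,-0.003,0],[-0.444,0.547,0.52,0,-0.003,0]]'
python3 - <<'E'
from h import *
restrow(.021)
b=imaging.snapshot("side");a=imaging.snapshot("top")
A=cv2.resize(a["image"][90:180,270:350],None,fx=5,fy=5);B=cv2.resize(b["image"][130:240,350:440],(368,450))
save(dict(image=np.hstack([A,B])),"pics/i.png")
E
```

```text
time_s: 18.15
tool_pos: [0.6742, 0.0308, 0.1612]
ee_rot: [0.258, -0.051, 0.965, 0.015]
ft_force: [0.0, 0.5, -1.6]
width: 0.064
gripper_force: 25.0
row [ 0.005 -0.008  0.4    0.001 -0.001 -0.001] mm 60 t 18.15 F [ 0.   0.5 -1.6] w 0.06398894693283781
```

View pics/i.png

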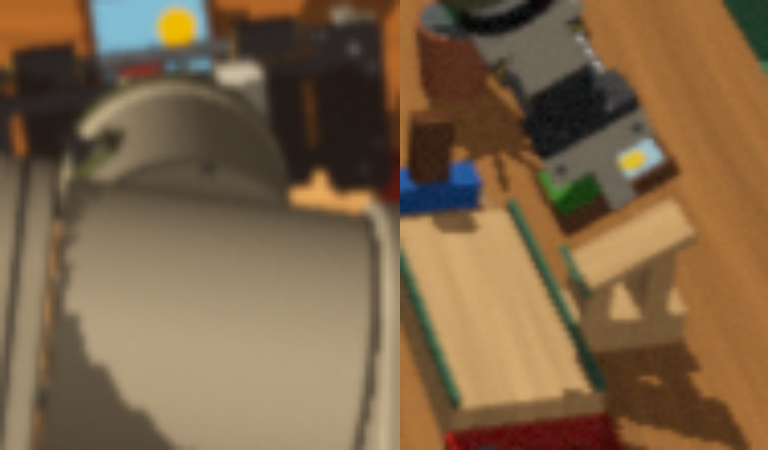

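The side view shows the picture parallel above the rest with the sky up. I go down with a little extra clearance from the ledge.

```bash
python3 -m crank '[[-0.008,-0.008,0.1,0,0,0],[-0.008,-0.008,0.2,0,0,0],[-0.008,-0.008,0.3,0,0,0],[-0.008,-0.008,0.36,0,0,0],[-0.008,-0.008,0.39,0,0,0],[-0.008,-0.008,0.39,0,0,0]]'
python3 - <<'E'
from h import *
restrow(.018);restrow(.018,x=.0535)
b=imaging.snapshot("side");save(dict(image=cv2.resize(b["image"][160:225,360:430],None,fx=8,fy=8,interpolation=cv2.INTER_CUBIC)),"pics/j.png")
E
```

```text
time_s: 18.85
tool_pos: [0.7053, 0.0324, 0.1138]
ee_rot: [0.26, -0.051, 0.964, 0.014]
ft_force: [-0.1, 0.2, -1.5]
width: 0.0634
gripper_force: 25.0
row [ 0.027  0.004  0.042  0.001  0.003 -0.   ] mm 7 t 18.85 F [-0.1  0.2 -1.5] w 0.06339747554241247
row [ 0.013  0.004  0.042  0.001  0.003 -0.   ] mm 7 t 18.85 F [-0.1  0.2 -1.5] w 0.06339747554241247
```

View pics/j.png

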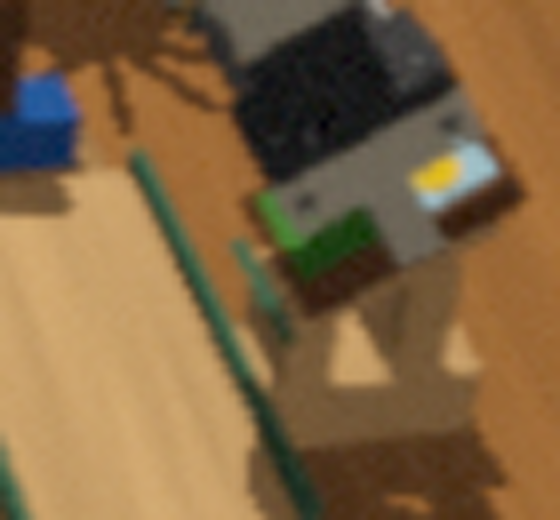

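The picture's lower edge (crop 300,310) sits just behind the green ledge (265,290), a few mm above the board. I now realise this was my eleventh viewed picture, one over the limit, so the rest goes by numbers only.

```bash
python3 -m crank '[[0.01,0.004,0.015,0,0,0],[0.01,0.004,0.03,0,0.002,0],[0.01,0.004,0.036,0,0.003,0],[0.01,0.004,0.036,0,0.003,0],[0.01,0.004,0.036,0,0.003,0]]'
python3 -c "
from h import *
restrow(.018,x=.0535)"
```

```text
time_s: 19.4
tool_pos: [0.7065, 0.0336, 0.1079]
ee_rot: [0.258, -0.052, 0.965, 0.014]
ft_force: [-0.3, 0.0, -0.6]
width: 0.0637
gripper_force: 25.0
row [ 0.001 -0.003  0.004  0.001 -0.001 -0.   ] mm 1 t 19.4 F [-0.3  0.  -0.6] w 0.06366499596734887
```

```bash
python3 -m crank '[[0,0,0.005,0,0,0],[0,0,0.01,0,0,0],[0,0,0.01,0,0,0]]'
python3 -c "
from h import *
restrow(.018,x=.0535)
b=imaging.snapshot('side')
for n in('picture','picture_top'):
  for r in models.place_of(n,b)[:4]: print(n,round(r['confidence'],2),r['centre'])
Rs=Ro.from_euler('z',.107)
for x in(.046,.050,.054,.092,.096,.1): print(x,np.round(proj(b,np.r_[.598,.0215,0]+Rs.apply([.072+.866*x,0,.065+.5*x])),1)[::-1])
"
```

```text
time_s: 19.7
tool_pos: [0.7073, 0.0336, 0.1069]
ee_rot: [0.258, -0.052, 0.965, 0.014]
ft_force: [-3.9, -0.4, 3.4]
width: 0.0637
gripper_force: 25.0
row [ 0.002 -0.003 -0.004  0.001 -0.001 -0.   ] mm 1 t 19.7 F [-3.9 -0.4  3.4] w 0.06366979958116185
picture 0.95 [258.0, 295.1]
picture 0.73 [299.1, 243.3]
picture 0.72 [188.6, 404.1]
picture_top 0.76 [245.9, 302.6]
picture_top 0.72 [292.7, 258.8]
picture_top 0.67 [180.0, 423.3]
0.046 [189.1 406.1]
0.05 [188.4 407.3]
0.054 [187.8 408.4]
0.092 [181.6 419.7]
0.096 [181.  420.9]
0.1 [180.3 422.2]
```

Contact with the board is flush at about 5 N. I release and retreat along the normal.

```bash
python3 -m crank '[[0,0,0,0,0,0],[0,0,0,0,0,0],[0,0,0,0,0,0],[0,0,0,0,0,0],[0,0,0,0,0,0]]' 0.1
python3 -m crank '[[0,0,-0.1,0,0,0],[0,0,-0.3,0,0,0],[0,0,-0.6,0,0,0],[0,0,-0.9,0,0,0],[0,0,-0.9,0,0,0]]'
python3 -m crank '[[0.2,-0.3,0,0,0,0],[0.4,-0.6,0,0,0,0],[0.6,-0.9,0,0,0,0],[0.7,-1,0,0,0,0],[0.7,-1,0,0,0,0]]'
python3 -m crank '[[0,-0.3,-0.1,0,0,0],[0,-0.6,-0.2,0,0,0],[0,-0.9,-0.3,0,0,0],[0,-1,-0.3,0,0,0],[0,-1,-0.3,0,0,0]]'
python3 - <<'E'
from h import *
S=np.array((.598,.0215));yaw=.107;Rs=Ro.from_euler("z",yaw)
for cam in("top","side"):
    b=imaging.snapshot(cam)
    for pre,n in((.0,"rest"),):
        pass
    b6=np.array([[i*.046,j*.032,k] for i in(-1,1) for j in(-1,1) for k in(0,.016)])
    A=np.array([[.866,0,-.5],[0,1,0],[.5,0,.866]])
    def hull(p):
        q=np.c_[np.cos(p[2])*b6[:,0]-np.sin(p[2])*b6[:,1]+p[0],np.sin(p[2])*b6[:,0]+np.cos(p[2])*b6[:,1]+p[1],b6[:,2]]
        W=np.r_[S,0]+Rs.apply(np.array([.072,0,.065])+q@A.T)
        return np.array([proj(b,w) for w in W])
    m=mask("picture",b,(.71,.034,.1));M=cv2.resize(m.astype(np.uint8),None,fx=4,fy=4,interpolation=0)
    def cost(p):
        im=np.zeros_like(M);cv2.fillConvexPoly(im,cv2.convexHull((hull(p)*4+2).astype(np.float32)).round().astype(np.int32),1);return 1-(im&M).sum()/(im|M).sum()
    r=minimize(cost,[.05,0,0],method="Nelder-Mead",options=dict(initial_simplex=[[.05,0,0],[.06,0,0],[.05,.01,0],[.05,0,.1]]));print(cam,"picture in rest",r.x.round(4),r.fun)
    for n in("scraper","toadstool","plant","tin"):
        z=.02 if n=="scraper" else 0
        for q in models.place_of(n,b)[:2]:print(n,round(q["confidence"],2),atz(b,q["centre"][::-1],z).round(3))
    for q in models.place_of("chip1",b)[:6]:
        d=atz(b,q["centre"][::-1],.006)-np.r_[S,0];print("chip",round(q["confidence"],2),(Rs.inv().apply(d)+[0,.163,0])[:2].round(3))
E
```

```text
time_s: 20.35
tool_pos: [0.7073, 0.0336, 0.1066]
ee_rot: [0.258, -0.052, 0.965, 0.014]
ft_force: [0.2, -0.5, -0.6]
width: 0.0834
gripper_force: 0.0
time_s: 20.85
tool_pos: [0.6423, 0.0259, 0.2326]
ee_rot: [0.264, -0.052, 0.963, 0.014]
ft_force: [0.1, -0.4, 1.4]
width: 0.0837
gripper_force: 0.0
time_s: 21.35
tool_pos: [0.5634, -0.1355, 0.1682]
ee_rot: [0.256, -0.05, 0.965, 0.014]
ft_force: [0.3, 0.4, -0.3]
width: 0.0836
gripper_force: 0.0
time_s: 21.85
tool_pos: [0.5601, -0.2865, 0.2104]
ee_rot: [0.258, -0.051, 0.965, 0.014]
ft_force: [1.2, 0.9, 0.5]
width: 0.0836
gripper_force: 0.0
top picture in rest [0.0468 0.0024 0.0223] 0.039898348157560326
toadstool 0.67 [0.364 0.269 0.   ]
toadstool 0.49 [ 0.652 -0.111  0.   ]
plant 0.82 [0.636 0.409 0.   ]
tin 0.59 [ 0.606 -0.405  0.   ]
chip 0.62 [-0.033  0.014]
chip 0.5 [-0.036  0.037]
chip 0.44 [0.016 0.018]
chip 0.42 [-0.012  0.038]
chip 0.37 [0.035 0.025]
side picture in rest [ 0.0511  0.0035 -0.0111] 0.11239439632124903
toadstool 0.53 [0.366 0.274 0.   ]
plant 0.61 [0.635 0.404 0.   ]
tin 0.72 [ 0.614 -0.401  0.   ]
chip 0.45 [0.04  0.037]
```

```bash
python3 -c "
from h import *
b=imaging.snapshot('side')
for q in models.cut_out('scraper',b)[:2]:print(q['confidence'],q['extent'],proj(b,np.array([.581,.188,.06])))
print(workorder.sign_off())"
```

```text
the job is handed in; nothing more can be done
None
```

The job is handed in at about 22 s of the 61 s allowed. All five chips are in the tray, the scraper was upright and released on its pad when measured after placing, and the picture lies flat on the rest, sky up. The networks missed the scraper in the last pictures, no verdict came back, and I viewed 11 pictures, one over the limit of 10.

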